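# Sort chipped bonsai pots into the seconds crate and face up the sale lane

### The arm

A 6-joint arm with a two-finger parallel gripper is mounted at the origin on the work surface. World frame = base frame: x ahead of the robot, y to its left, z up, the work surface at z = 0. Lengths are in m, angles in rad, forces in N, time in s.
With the tool pointing down it reaches from about 0.425 to 0.95 m from the base axis. Payload 3.5 kg.
Tool frame: the origin (TCP) lies at the very end of the fingers, on their centre line; the grasp point (between the pads) lies 19 mm behind it (ctrl.pinch_z is the distance from the TCP to the grasp point, in m); z points along the fingers, y is the line along which they close (so a half turn about z gives the same grasp; the last joint's range is limited). The gripper opens to 85 mm and grips with 20 to 120 N. Pads are 22 mm wide; open, the fingers measure 114 mm over their backs; the gripper's body (76 mm by 85 mm) begins 54 mm behind the grasp point. The pads swing forward as they close: fully open they stand 13 mm farther back than shut.
Start: joints at [1.005, 0.286, 1.577, -0, 1.279, -0.15], TCP at [0.273, 0.617, 0.231] pointing down, gripper open.
Joint ranges: [-2.77, 2.77], [-0.9, 2.22], [0.21, 2.48], [-1.53, 4.67], [0.24, 2.81], [-2.84, 2.84]. Speed limits (rad/s): [2.79, 2.79, 3.14, 3.14, 3.14, 3.14].

### API

Orientations are given as a unit quaternion [x, y, z, w].
In Python, from plant import ctrl gives the robot as it stands. The module is installed in compiled form; this text tells all that it offers.
- The arm moves only by the shell command python3 -m crank 'ROWS' [OPENING] [FORCE]. ROWS is JSON, a list of rows, each a list of 6 numbers: the shift along the tool's x, y, z in cm, then the turn, a rotation vector about the tool's x, y, z in rad. In form: [[tx, ty, tz, rx, ry, rz], ...]. A call has 1 to 10 rows; each row is the pose to reach, as a shift and turn from the pose commanded when the call began, along the tool's axes at that moment; what a row does not reach only later rows make up. A row lasts 1/10 s, in which the tool goes at most 50 mm and 8.59 degrees, less where a joint would pass 70% of its speed; a pose out of reach is approached as far as the arm can. A call with a gripper value outside its range is refused whole. OPENING is the opening, from 0 (shut) to 1 (fully open), set as the call begins (- or left out, the last holds). The fingers move at their own pace and stop on an object; FORCE is the grip in N (left out, the last holds). Time passes only in rows, so rows that repeat a pose let the fingers close. It gives the time, the measured TCP pose, the force, the opening and the grip force at its end, in the units of the state.
- ctrl.get_state(): the state, without advancing time (a new reading comes with each control period).
- ctrl.read_camera(name): name is "side" or "top"; returns (picture, depth): 480x640x3 uint8, blue, green, red; 480x640 float32, m along the optical axis (not along the pixel's ray), 0 where there is no reading.
- ctrl.camera_info(name): a dict with "K" (3x3 intrinsics, pixels), "origin" and "orientation" of the camera in the world. Camera axes: x right, y down, z forward; pixel columns grow to the right and rows downward; lengths in m; the calibration is good to about 2 mm. A picture is of the moment at which its call begins. camera_info takes no time and is no camera call.
- ctrl.sign_off(): hands the job in; it is judged then, once.
The state is a dict: "time": time; "qpos": joint angles; "dq": joint speeds; "joint_efforts": joint torques, N m; "eef_pos": TCP position; "tcp_rot": TCP orientation; "contact_force": force on the tool from outside, world axes, zero at the start; "wrist_torque": the same for the moment, N m; "opening": opening from 0.0 (shut) to 1.0 (fully open); "finger_force": force on a finger pad.
Only numpy, scipy, OpenCV 4.12 (cv2) and the standard library are available. Lean on these libraries where they do the work, as an engineer would, in place of code of your own. Each camera call takes 0.05 s, during which the arm holds its last target. There are 200 camera calls.

### The job

Clear the slanted rack: stand the two pots with a broken rim corner upright on the floor of the black seconds crate, and load the whole pot upright into the pot lane of the shelf tray, behind the two pots already there. Slide the file forward so that all three pots stand in single file between the rails, closed up against one another and the front stop. Set every pot down gently, without dropping or knocking it, and leave the paste jars, brush and cutters where they are.

Things in the scene. Friction and masses are not known exactly. Their poses are not given: they have to be found in the camera images.
- rack: fixed wooden display rack, 330 mm wide (its y), 160 mm deep (its x), board sloping down towards the robot at 0.5 rad (28.6 deg); origin on the table under its centre. Three pots stand on the board in a row across its width, about 110 mm apart centre to centre, in any order, each resting against a 14 mm high ledge along the board's lower edge
- pot_sound: whole plain clay bonsai pot, 82 mm tall, square: 66 mm over the rim band (top 22 mm) and the foot band, 62 mm between; open on top, walls 6 to 8 mm, about 0.26 kg. Origin at the centre of the underside, z along its axis to the mouth, x and y square to its faces. It starts on the sloping rack, leaning 0.5 rad towards the robot, its x up the slope, its y across the rack
- pot_chipped_a: chipped pot, a reject: same clay, size and axes as pot_sound, but the rim corner at its own +x +y is snapped off, 22 mm along both faces and 40 mm deep; the middle 20 mm of every face is whole up to the rim. It starts on the sloping rack, leaning 0.5 rad towards the robot, its x up the slope, its y across the rack
- pot_chipped_b: the second chipped pot, a reject, like pot_chipped_a, but with the rim corner at its own +x -y snapped off. It starts on the sloping rack, leaning 0.5 rad towards the robot, its x up the slope, its y across the rack
- pot_front: whole pot like pot_sound, standing upright in the pot lane, nearest the front stop but 10 to 40 mm short of it
- pot_second: whole pot like pot_sound, standing upright in the pot lane behind pot_front (nearer the robot), with a gap of 5 to 45 mm between them; its centre is at most 153 mm behind lane_end
- tray: fixed grey shelf tray, loaded from the robot's side, 310 mm long (its x), 190 mm wide (its y), deck 12 mm high, to the robot's left or right; origin on the table under its centre. Two lanes run along its x between steel guide rails: the pot lane at y = +47 mm, the paste-jar lane at y = -47 mm. Pots slide on the deck: a push of 2 to 12 N moves the file of three
- lane_end (a point): point on the deck (12 mm above the table), on the pot lane's centre line, at the inner face of the clear front stop (40 mm high); axes as the tray's, so the lane runs from here to -x. Three pots closed up against the stop have their centres 33, 99 and 165 mm behind this point
- lane_mouth (a point): point on the deck, on the pot lane's centre line, at its open loading end, 298 mm behind lane_end. The lane's rails stand 74 mm apart clear and 29 mm above the deck, and flare out to 86 mm over the last 30 mm to this end
- crate: fixed black slatted plastic crate for the seconds, open on top, 300 mm (its x) by 200 mm (its y), 100 mm high, walls and floor 6 mm, on the other side of the robot from the tray; origin under its centre
- crate_in (a point): centre of the crate's inner floor, 6 mm above the table; axes as the crate's
- jar_0: jar of cut paste, 52 mm diameter, 46 mm tall, standing in the other lane of the tray nearest the front stop; origin at the centre of its underside. Not to be disturbed
- jar_1: second jar of cut paste, like jar_0, behind it in the same lane. Not to be disturbed
- brush: bench brush, 170 mm long along its x, lying on the table between the robot and the rack; origin under its middle. Not to be disturbed
- cutters: pair of steel branch cutters, about 150 mm long along its x, 14 mm high, lying on the table beyond the rack; origin under the pivot. Not to be disturbed

How it is judged:
At the end, for the whole second after the job is handed in: Both chipped pots upright (0.15 rad) on the crate floor, within 125 mm (x) and 80 mm (y) of its middle. The three whole pots, any order, upright (0.1 rad) on the pot lane's deck, within 12 mm of its centre line, centres at most 178 mm behind the stop (13 mm slack in all). All released, at rest (x of pot_chipped_a in the frame of crate_in between -0.125 and 0.125 m and y of pot_chipped_a in the frame of crate_in between -0.08 and 0.08 m and z of each of pot_chipped_a, pot_chipped_b in the frame of crate_in below 0.012 m and angle between each of pot_chipped_a, pot_chipped_b's own z axis and vertical below 0.15 rad and linear speed of each of pot_chipped_a, pot_chipped_b, pot_sound, pot_front, pot_second below 0.02 m/s and x of pot_chipped_b in the frame of crate_in between -0.125 and 0.125 m and y of pot_chipped_b in the frame of crate_in between -0.08 and 0.08 m and x of pot_sound in the frame of lane_end between -0.178 and -0.028 m and y of pot_sound in the frame of lane_end between -0.012 and 0.012 m and z of pot_sound in the frame of lane_end between -0.006 and 0.006 m and angle between each of pot_sound, pot_front, pot_second's own z axis and vertical below 0.1 rad and x of pot_front in the frame of lane_end between -0.178 and -0.028 m and y of pot_front in the frame of lane_end between -0.012 and 0.012 m and z of pot_front in the frame of lane_end between -0.006 and 0.006 m and x of pot_second in the frame of lane_end between -0.178 and -0.028 m and y of pot_second in the frame of lane_end between -0.012 and 0.012 m and z of pot_second in the frame of lane_end between -0.006 and 0.006 m); the robot touches nothing.
It fails at once if a pot is dropped or banged down in the crate or on the tray (contact force above 100 N, a fall of some 40 mm) (contact force between any of pot_chipped_a, pot_chipped_b, pot_sound and crate above 100 N or contact force between any of pot_chipped_a, pot_chipped_b, pot_sound and tray above 100 N).
It fails at once if pots are knocked hard together or rammed against the front stop (above 150 N) (contact force between any of pot_chipped_b, pot_sound, pot_front, pot_second and pot_chipped_a above 150 N or contact force between any of pot_sound, pot_front, pot_second and pot_chipped_b above 150 N or contact force between any of pot_front, pot_second and pot_sound above 150 N or contact force between pot_second and pot_front above 150 N or contact force between any of pot_front, pot_second and tray above 150 N).
It fails at once if a paste jar, the brush or the cutters are disturbed (moved more than 20 mm) (distance of any of jar_0, jar_1, brush, cutters from where it was at the start of the episode above 0.02 m).
It also fails if it takes over 72 s, if anything falls off the work surface, if the arm or the gripper's body presses on something with over 40 N, if the wrist force passes 120 N, or if a joint passes its speed limit or range.

## Working session

There is one attempt and no reset: what is moved stays moved. The work goes in short steps, Python scripts to look and compute and a shell command to move; the robot and the scene stay as the last step left them, time stands still between calls to the robot, and variables do not carry over. Pictures are saved under pics/ and viewed, at most 10 in all, crops included, and the job is handed in when it is done.

```bash
mkdir -p pics; cat > h.py <<'E'
import numpy as np, cv2
from scipy.spatial.transform import Rotation as R
from plant import ctrl
def cam(n):
    im,d=ctrl.read_camera(n); i=ctrl.camera_info(n); K=np.array(i["K"])
    v,u=np.mgrid[:480,:640]
    p=np.stack([(u-K[0,2])/K[0,0]*d,(v-K[1,2])/K[1,1]*d,d],-1)
    q=np.array(i["orientation"]); M=R.from_quat(q).as_matrix() if q.size==4 else q
    w=p@M.T+np.array(i["origin"]); w[d==0]=np.nan
    return im,d,w
E
python3 - <<'E'
from h import *
for n in("top","side"):
    im,d,w=cam(n); np.save(n+"_w.npy",w); cv2.imwrite(f"pics/{n}0.png",im)
    i=ctrl.camera_info(n); print(n,i)
print(ctrl.get_state(), ctrl.pinch_z)
E
```

```text
top {'K': array([[576.373228  ,   0.        , 317.11783697],
       [  0.        , 576.373228  , 234.35612269],
       [  0.        ,   0.        ,   1.        ]]), 'origin': array([ 0.34785991, -0.00265151,  1.28568976]), 'orientation': array([-0.69527752,  0.71206192, -0.05942026,  0.07762875])}
side {'K': array([[438.83276797,   0.        , 315.05279701],
       [  0.        , 438.83276797, 234.58795137],
       [  0.        ,   0.        ,   1.        ]]), 'origin': array([ 0.05010643, -0.70929581,  0.66067645]), 'orientation': array([ 0.83140482, -0.27732338,  0.14133193, -0.46030756])}
{'time': 0.1, 'qpos': array([ 1.00499350e+00,  2.87108796e-01,  1.57801545e+00,  2.91113455e-05,
        1.27860303e+00, -1.50003721e-01]), 'dq': array([-0.00220251, -0.00196664, -0.00319443,  0.00089856, -0.00046392,
       -0.00049193]), 'joint_efforts': array([ 3.32312475e-04, -4.07295477e+01, -2.93701655e+01, -1.38599285e-04,
        3.38457321e-03, -6.70644511e-06]), 'eef_pos': array([0.27229751, 0.61699886, 0.23007255]), 'tcp_rot': array([ 2.06409140e-01,  9.78465190e-01, -9.94796228e-04, -3.86941621e-04]), 'contact_force': array([-0.22820578,  1.16394323, -0.69812019]), 'wrist_torque': array([ 0.00740973,  0.07199112, -0.04615441]), 'finger_force': 0.0, 'opening': 1.0065481613178924} 0.0187
```

View pics/top0.png

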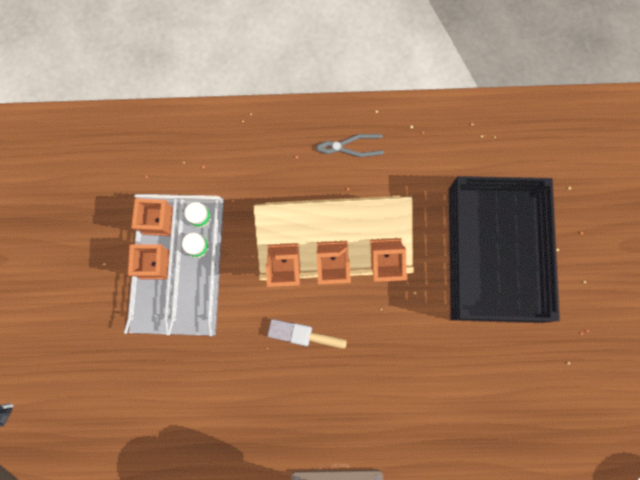

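View pics/side0.png

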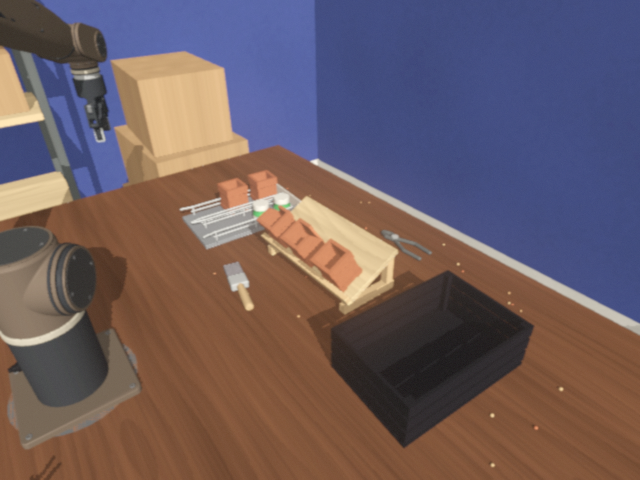

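The top view shows the tray at left (pots near (151,216) and (148,261)), the rack in the middle with pots at (283,265), (333,262) and (388,260), and the crate at right. I'll enlarge the rack to see the chips and measure at the same time.

```bash
python3 - <<'E'
from h import *
im=cv2.imread("pics/top0.png"); s=cv2.imread("pics/side0.png")
a=cv2.resize(im[190:295,245:420],None,fx=4.5,fy=4.5,interpolation=cv2.INTER_CUBIC)[:300*2]
b=cv2.resize(s[195:295,250:370],None,fx=3,fy=3,interpolation=cv2.INTER_CUBIC)
a=cv2.resize(a,(520,312)); c=np.zeros((312+0,880,3),np.uint8); c[:,:520]=a; c[:300,520:]=b
cv2.imwrite("pics/crop.png",cv2.resize(c,(800,284)))
w=np.load("top_w.npy"); ws=np.load("side_w.npy")
np.set_printoptions(precision=4,suppress=True)
# table check
print("table z",np.nanmedian(w[350:450,450:600,2]),np.nanmedian(ws[380:400,200:260,2]))
# pots: clay colour
hsv=cv2.cvtColor(im,cv2.COLOR_BGR2HSV); 
clay=(w[...,2]>0.035)&(hsv[...,0]<14)&(hsv[...,1]>110)
n,l,st,ce=cv2.connectedComponentsWithStats(clay.astype(np.uint8))
for k in range(1,n):
    if st[k,4]<150: continue
    P=w[l==k]; print(k,st[k],ce[k],"zmax",np.nanpercentile(P[:,2],98))
    if P[:,2].max()<.2 :
        T=P[P[:,2]>np.nanpercentile(P[:,2],95)-.006]; print("  rim",len(T),cv2.minAreaRect((T[:,:2]*1000).astype(np.float32)),T[:,2].mean())
# crate rim, tray deck
def rect(m):
    n,l,st,_=cv2.connectedComponentsWithStats(m.astype(np.uint8)); k=1+np.argmax(st[1:,4]); T=w[l==k]
    return len(T),cv2.minAreaRect((T[:,:2]*1000).astype(np.float32)),T[:,2].mean()
u=np.arange(640)[None]; 
print("crate",rect((w[...,2]>.09)&(u>430)), "tray",rect((w[...,2]>.008)&(w[...,2]<.06)&(u<240)&(u>110)))
# rack board
m=(w[...,2]>.03)&(u>245)&(u<425)&~cv2.dilate(clay.astype(np.uint8),np.ones((5,5))).astype(bool)
v=np.arange(480)[:,None]; mb=m&(v<236)&(v>200)
P=w[mb]; P=P[~np.isnan(P[:,0])]; c=P.mean(0); n_=np.linalg.svd(P-c,full_matrices=0)[2][2]; n_*=np.sign(n_[2])
print("board c",c,"n",n_,"tilt",np.arccos(n_[2]),"rms",((P-c)@n_).std(), "az",np.arctan2(n_[1],n_[0])); print("rack",rect(m))
E
```

```text
table z 0.00013258871146404339 0.00015540879104980476
11 [132 198  40  36 984] [151.6169 215.8435] zmax 0.09719939632999254
  rim 385 ((637.17822265625, 385.11993408203125), (67.52781677246094, 66.67361450195312), 85.1172103881836) 0.09359454954125304
23 [ 370  238   37   44 1388] [387.9337 259.7889] zmax 0.14921872996702237
  rim 195 ((530.023681640625, -118.26129913330078), (64.42373657226562, 27.572031021118164), 86.38082122802734) 0.14652328393344094
24 [ 317  241   34   43 1320] [332.8015 262.5606] zmax 0.14874936518414986
  rim 148 ((526.7325439453125, -4.932821273803711), (27.56174087524414, 61.91826629638672), 0.6433768272399902) 0.14581612701771182
25 [129 245  39  33 947] [147.5639 260.699 ] zmax 0.09707528353586968
  rim 408 ((537.4642333984375, 390.56219482421875), (68.26065826416016, 64.94763946533203), 88.59184265136719) 0.09348976971802653
26 [ 266  244   35   43 1349] [282.7613 265.0897] zmax 0.1493896501619928
  rim 145 ((524.2288818359375, 95.50845336914062), (26.98099708557129, 61.845115661621094), 6.761117935180664) 0.14623555338866231
crate (2006, ((546.5713500976562, -367.4528503417969), (202.75390625, 302.0325622558594), 87.0292739868164), np.float64(0.09875166851800941)) tray (9257, ((538.5333251953125, 344.3289794921875), (191.71759033203125, 310.87591552734375), 87.093994140625), np.float64(0.022715670792046026))
board c [ 0.6151 -0.0114  0.0995] n [-0.4576 -0.0072  0.8891] tilt 0.4753770635428455 rms 0.004301199054270642 az -3.1259527607570767
rack (7759, ((580.4531860351562, -10.346359252929688), (163.6962890625, 331.31805419921875), 1.462843894958496), np.float64(0.0906184597625421))
```

View pics/crop.png

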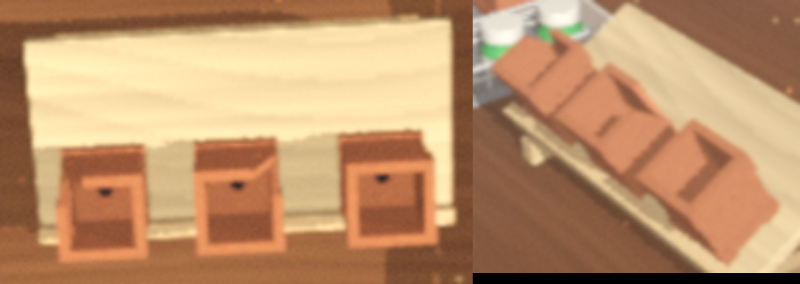

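The crop shows the left pot missing its upper-left (+x+y) corner, so it is chipped_a. The middle pot is missing its upper-right (+x−y) corner, so it is chipped_b. The right pot is whole. Next I'll fit the rack pots in the tilted frame.

```bash
cat >> h.py <<'E'
np.set_printoptions(precision=4,suppress=True)
def rel(p,tilt=0.,yaw=0.,dp=0):
    """row (cm, rad) to TCP pose: tool z along -axis of a pot with lean `tilt` to robot and yaw"""
    s=ctrl.get_state(); R0=R.from_quat(s["tcp_rot"])
    Rt=R.from_euler("z",yaw)*R.from_euler("y",-tilt)*R.from_matrix([[-1,0,0],[0,1,0],[0,0,-1]])
    d=R0.inv(); print("row",np.r_[d.apply(np.array(p)-s["eef_pos"])*100,(d*Rt).as_rotvec()].round(3),"at",s["eef_pos"],"t",s["time"])
E
python3 - <<'E'
from h import *
w=np.load("top_w.npy"); ws=np.load("side_w.npy")
yaw=.026; A=(R.from_euler("z",yaw)*R.from_euler("y",-.5)).as_matrix()
def sel(W,c,r):
    P=W.reshape(-1,3); P=P[~np.isnan(P[:,0])]; return P[(abs(P[:,0]-c[0])<r[0])&(abs(P[:,1]-c[1])<r[1])]
P=w[203:232,262:405].reshape(-1,3)@A; print("board c-coord",np.percentile(P[:,2],[5,25,50,75,95]))
bc=np.median(P[:,2])
for nm,y in(("a",.0955),("b",-.005),("s",-.118)):
  for W,cn in((w,"top"),(ws,"side")):
    Q=sel(W,(.53,y),(.09,.05)); Q=Q@A; Q=Q[(Q[:,2]>bc+40e-3)]
    T=Q[Q[:,2]>bc+.076]; 
    print(nm,cn,len(T),"rimc-board",np.median(T[:,2])-bc,"a",np.percentile(T[:,0],[2,98]),"b",np.percentile(T[:,1],[2,98]),"rect",cv2.minAreaRect((T[:,:2]*1000).astype(np.float32)))
    a=np.percentile(T[:,0],[2,98]).mean(); b=np.percentile(T[:,1],[2,98]).mean()
    print("   rim centre world",A@[a,b,bc+.082])
for c in((.637,.385),(.5375,.3905)):
    Q=sel(ws,c,(.05,.05));T=Q[Q[:,2]>.088]; print("side tray pot",len(T),cv2.minAreaRect((T[:,:2]*1000).astype(np.float32)),T[:,2].mean())
E
```

```text
return _methods._mean(a, axis=axis, dtype=dtype,
  ret = ret.dtype.type(ret / rcount)
Traceback (most recent call last):
IndexError: index -1 is out of bounds for axis 0 with size 0
```

```bash
cat > m.py <<'E'
from h import *
w=np.load("top_w.npy"); ws=np.load("side_w.npy")
yaw=.026; A=(R.from_euler("z",yaw)*R.from_euler("y",-.5)).as_matrix()
def sel(W,c,r):
    P=W.reshape(-1,3); P=P[~np.isnan(P[:,0])]; return P[(abs(P[:,0]-c[0])<r[0])&(abs(P[:,1]-c[1])<r[1])]
P=sel(w,(.615,-.011),(.03,.13))@A; print("board c-coord",np.percentile(P[:,2],[5,25,50,75,95]))
bc=np.median(P[:,2])
for nm,y in(("a",.0955),("b",-.005),("s",-.118)):
  for W,cn in((w,"top"),(ws,"side")):
    Q=sel(W,(.53,y),(.09,.05)); Q=Q@A; Q=Q[(Q[:,2]>bc+40e-3)]
    T=Q[Q[:,2]>bc+.076]
    if len(T)<30: print(nm,cn,len(T)); continue
    print(nm,cn,len(T),"rimc-board",np.median(T[:,2])-bc,"a",np.percentile(T[:,0],[2,98]),"b",np.percentile(T[:,1],[2,98]),"rect",cv2.minAreaRect((T[:,:2]*1000).astype(np.float32)))
    a=np.percentile(T[:,0],[2,98]).mean(); b=np.percentile(T[:,1],[2,98]).mean()
    print("   rim centre world",A@[a,b,bc+.082])
for c in((.637,.385),(.5375,.3905)):
    Q=sel(ws,c,(.05,.05));T=Q[Q[:,2]>.088]; print("side tray pot",len(T),cv2.minAreaRect((T[:,:2]*1000).astype(np.float32)),T[:,2].mean())
E
python3 m.py
```

```text
board c-coord [-0.2105 -0.2084 -0.2068 -0.2053 -0.2031]
a top 419 rimc-board 0.08163449978147178 a [0.4746 0.5405] b [0.0512 0.1162] rect ((507.842529296875, 84.08975219726562), (68.34473419189453, 66.60787200927734), 0.15261107683181763)
   rim centre world [0.5029 0.0968 0.1338]
a side 290 rimc-board 0.08157380987556082 a [0.475  0.5403] b [0.05   0.1174] rect ((507.89599609375, 84.77728271484375), (66.45694732666016, 73.64037322998047), 0.24939800798892975)
   rim centre world [0.503  0.0968 0.1339]
b top 426 rimc-board 0.0816402000833498 a [0.4747 0.5401] b [-0.0523  0.0124] rect ((507.0989685058594, -20.029457092285156), (66.05695343017578, 67.90999603271484), 89.23307037353516)
   rim centre world [ 0.5055 -0.0068  0.1337]
b side 321 rimc-board 0.0819218735464363 a [0.4751 0.5399] b [-0.0529  0.0144] rect ((507.7965393066406, -18.67461395263672), (69.32415008544922, 66.20596313476562), 89.8113784790039)
   rim centre world [ 0.5056 -0.0061  0.1338]
s top 502 rimc-board 0.08187258866077612 a [0.4743 0.5404] b [-0.1658 -0.1007] rect ((507.14276123046875, -133.21302795410156), (67.92127990722656, 66.16129302978516), 0.1697058230638504)
   rim centre world [ 0.5084 -0.1201  0.1337]
s side 464 rimc-board 0.08198112916838354 a [0.4748 0.5401] b [-0.1663 -0.0997] rect ((507.708251953125, -132.15370178222656), (69.96508026123047, 66.62024688720703), 89.97872924804688)
   rim centre world [ 0.5085 -0.1198  0.1338]
side tray pot 178 ((637.1051635742188, 384.9803466796875), (72.55311584472656, 67.81344604492188), 86.9610824584961) 0.09326907992865534
side tray pot 194 ((539.9336547851562, 390.9896240234375), (73.50965881347656, 69.41844177246094), 89.95399475097656) 0.09310693906892627
```

```bash
cat >> h.py <<'E'
U=np.array([-.4793,-.0125,.8776]); RIM=dict(a=np.array([.503,.0968,.1338]),b=np.array([.5055,-.0065,.1337]),s=np.array([.5085,-.12,.1337]))
E
python3 - <<'E'
from h import *
rel(RIM['a']+.06*U,.5,.026)
rel(RIM['a']+.02*U,.5,.026)
E
```

```text
row [-39.518 -39.49    4.431  -0.112  -0.493  -0.432] at [0.2723 0.617  0.2301] t 0.1
row [-41.253 -38.662   7.939  -0.112  -0.493  -0.432] at [0.2723 0.617  0.2301] t 0.1
```

```bash
python3 -m crank '[[-2,-2,-0.5,-0.01,-0.04,-0.04],[-5,-5,-1,-0.02,-0.1,-0.09],[-9,-9,-1.5,-0.04,-0.18,-0.16],[-13,-13,-2,-0.06,-0.25,-0.22],[-17,-17,-2,-0.08,-0.32,-0.28],[-21,-21,-1.5,-0.09,-0.39,-0.34],[-25,-25,-1,-0.1,-0.45,-0.39],[-29,-29,0,-0.112,-0.493,-0.432],[-32,-32,1,-0.112,-0.493,-0.432],[-34,-34,2,-0.112,-0.493,-0.432]]' 1
python3 - <<'E'
from h import *
rel(RIM['a']+.06*U,.5,.026)
rel(RIM['a']-.038*U,.5,.026)
print(ctrl.get_state()["qpos"])
E
```

```text
time: 1.1
eef_pos: [0.4413, 0.1804, 0.215]
tcp_rot: [-0.013, 0.968, 0.004, 0.249]
contact_force: [-0.0, -0.2, -0.5]
opening: 1.001
finger_force: 0.0
row [-1.315 -8.529  3.973  0.002  0.004  0.   ] at [0.4413 0.1804 0.215 ] t 1.1
row [-1.28  -8.545 13.774  0.002  0.004  0.   ] at [0.4413 0.1804 0.215 ] t 1.1
[ 0.2247 -0.4183  2.3317 -0.1396  0.7375 -1.2926]
```

```bash
python3 -m crank '[[-0.5,-3,1,0,0,0],[-1,-6,2.5,0,0,0],[-1.3,-8,3.5,0,0,0],[-1.3,-8.55,4,0,0,0],[-1.3,-8.55,4,0,0,0],[-1.3,-8.55,4,0,0,0]]'
python3 - <<'E'
from h import *
rel(RIM['a']-.038*U,.5,.026)
im,d,w=cam("side"); cv2.imwrite("pics/s1.png",im[100:340,120:440])
print(ctrl.get_state()["qpos"])
E
```

```text
time: 1.7
eef_pos: [0.4739, 0.098, 0.1859]
tcp_rot: [-0.013, 0.969, 0.004, 0.248]
contact_force: [0.0, 0.4, -0.6]
opening: 1.003
finger_force: 0.0
row [-0.045 -0.207  9.767  0.002  0.001 -0.   ] at [0.4739 0.098  0.1859] t 1.7
[-0.0177 -0.3806  2.3608  0.0373  0.6606 -1.6389]
```

View pics/s1.png

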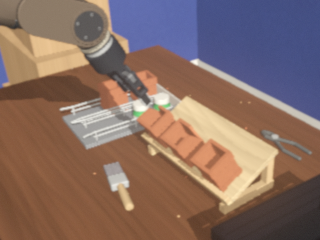

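The gripper is above the far pot (crop pixel about (150,105)) and tilted along its axis, so I can descend.

```bash
python3 -m crank '[[0,-0.1,2,0,0,0],[0,-0.1,4,0,0,0],[0,-0.1,6,0,0,0],[0,-0.1,8,0,0,0],[0,-0.1,9.2,0,0,0],[0,-0.1,9.75,0,0,0],[0,-0.1,9.75,0,0,0],[0,-0.1,9.75,0,0,0]]'
python3 -m crank '[[0,0,0,0,0,0],[0,0,0,0,0,0],[0,0,0,0,0,0],[0,0,0,0,0,0],[0,0,0,0,0,0],[0,0,0,0,0,0]]' 0 45
```

```text
time: 2.55
eef_pos: [0.5212, 0.0983, 0.1012]
tcp_rot: [-0.013, 0.969, 0.004, 0.249]
contact_force: [0.4, 0.1, -0.3]
opening: 1.002
finger_force: 0.0
time: 3.15
eef_pos: [0.5213, 0.0979, 0.1017]
tcp_rot: [-0.012, 0.968, 0.004, 0.249]
contact_force: [-5.7, 2.2, 6.8]
opening: 0.765
finger_force: 49.0
```

```bash
python3 -m crank '[[0,0,-0.5,0,0,0],[0,0,-1.5,0,0,0],[0,0,-3,0,0,0],[0,0,-4.5,0,0,0],[0,0,-5.5,0,0,0],[0,0,-6,0,0,0],[0,0,-6,0,0,0]]'
python3 - <<'E'
from h import *
rel([.52,.0,.25],0,.0)
rel([.6066,-.3706,.25],0,-.052)
s=ctrl.get_state();print(s["finger_force"],s["opening"],s["contact_force"],s["qpos"])
E
```

```text
time: 3.85
eef_pos: [0.492, 0.0968, 0.1536]
tcp_rot: [-0.012, 0.969, 0.004, 0.248]
contact_force: [-0.1, 1.0, -3.0]
opening: 0.767
finger_force: 51.3
row [-6.881 -9.737 -7.229  0.008  0.502  0.025] at [0.492  0.0968 0.1536] t 3.85
row [-13.653 -47.008  -3.564   0.021   0.502   0.076] at [0.492  0.0968 0.1536] t 3.85
51.32816255092621 0.7665080388209572 [-0.0737  0.9812 -2.9627] [-0.0201 -0.2779  2.3519  0.0433  0.5663 -1.647 ]
```

```bash
python3 -m crank '[[-1.5,0,-1.5,0,0.06,0],[-3.5,0,-4,0.002,0.16,0.01],[-5.5,-0.5,-6.3,0.004,0.28,0.015],[-6.7,-3,-7.4,0.006,0.4,0.02],[-7,-6.5,-7.3,0.008,0.48,0.025],[-7.3,-10.5,-7,0.01,0.502,0.03],[-8,-14.5,-6.7,0.012,0.502,0.035],[-8.7,-18.5,-6.3,0.014,0.502,0.04],[-9.5,-22.5,-5.9,0.016,0.502,0.05],[-10.2,-26.5,-5.5,0.018,0.502,0.055]]'
python3 - <<'E'
from h import *
rel([.6066,-.3706,.25],0,-.052)
rel([.6066,-.3706,.053],0,-.052)
E
```

```text
time: 4.85
eef_pos: [0.5624, -0.1684, 0.2488]
tcp_rot: [0.016, 1.0, -0.001, -0.001]
contact_force: [0.3, -0.2, -2.9]
opening: 0.766
finger_force: 51.3
row [ -5.06  -20.07   -0.081  -0.002  -0.001   0.02 ] at [ 0.5624 -0.1684  0.2488] t 4.85
row [ -5.08  -20.031  19.619  -0.002  -0.001   0.02 ] at [ 0.5624 -0.1684  0.2488] t 4.85
```

```bash
python3 -m crank '[[-1,-4,0,0,0,0],[-2,-8,0,0,0,0.01],[-3,-12,0,0,0,0.01],[-4,-16,0,0,0,0.02],[-4.7,-18.5,0,0,0,0.02],[-5,-20,2,0,0,0.02],[-5,-20,5,0,0,0.02],[-5,-20,8.5,0,0,0.02],[-5,-20,12,0,0,0.02],[-5,-20,14.5,0,0,0.02]]'
python3 - <<'E'
from h import *
rel([.6066,-.3706,.053],0,-.052)
E
```

```text
time: 5.85
eef_pos: [0.6043, -0.3675, 0.1005]
tcp_rot: [0.026, 1.0, 0.0, -0.002]
contact_force: [-0.1, -0.0, -2.4]
opening: 0.765
finger_force: 51.3
row [-0.267 -0.296  4.745  0.001 -0.005  0.   ] at [ 0.6043 -0.3675  0.1005] t 5.85
```

```bash
python3 -m crank '[[-0.2,-0.2,1.5,0,0,0],[-0.2,-0.2,3,0,0,0],[-0.2,-0.2,4,0,0,0],[-0.2,-0.2,4.4,0,0,0],[-0.2,-0.2,4.6,0,0,0],[-0.2,-0.2,4.7,0,0,0],[-0.2,-0.2,4.8,0,0,0],[-0.2,-0.2,4.8,0,0,0]]'
```

```text
time: 6.65
eef_pos: [0.6079, -0.3708, 0.0583]
tcp_rot: [0.026, 1.0, -0.002, 0.0]
contact_force: [-0.6, -0.7, -2.6]
opening: 0.764
finger_force: 51.3
```

```bash
python3 -m crank '[[0,0,0.2,0,0,0],[0,0,0.35,0,0,0],[0,0,0.5,0,0,0],[0,0,0.6,0,0,0],[0,0,0.6,0,0,0],[0,0,0.6,0,0,0]]'
```

```text
time: 7.25
eef_pos: [0.6076, -0.3706, 0.0515]
tcp_rot: [0.026, 1.0, -0.001, -0.0]
contact_force: [0.2, 0.2, -2.8]
opening: 0.767
finger_force: 51.3
```

```bash
python3 -m crank '[[0,0,0.1,0,0,0],[0,0,0.2,0,0,0],[0,0,0.2,0,0,0],[0,0,0.2,0,0,0]]'
```

```text
time: 7.65
eef_pos: [0.6079, -0.3708, 0.0513]
tcp_rot: [0.026, 1.0, -0.001, -0.0]
contact_force: [-3.4, 3.0, 5.7]
opening: 0.765
finger_force: 52.2
```

Contact (+8 N), so release and retreat upward. I'll then go over pot b.

```bash
python3 -m crank '[[0,0,0,0,0,0],[0,0,0,0,0,0],[0,0,0,0,0,0],[0,0,-0.5,0,0,0],[0,0,-2,0,0,0],[0,0,-5,0,0,0],[0,0,-9,0,0,0],[0,0,-13,0,0,0],[0,0,-17,0,0,0]]' 1
python3 - <<'E'
from h import *
rel(RIM['b']+.06*U,.5,.026)
E
```

```text
time: 8.55
eef_pos: [0.6077, -0.3703, 0.2228]
tcp_rot: [0.026, 1.0, -0.002, 0.0]
contact_force: [0.4, 0.1, 0.7]
opening: 1.0
finger_force: 0.0
row [14.946 35.596  3.501 -0.023 -0.499 -0.075] at [ 0.6077 -0.3703  0.2228] t 8.55
```

```bash
python3 -m crank '[[1,3,-1,0,-0.05,-0.01],[3,7,-1.5,0,-0.15,-0.02],[4.8,11.5,-2,-0.005,-0.25,-0.03],[6.6,16,-2,-0.01,-0.35,-0.045],[8.5,20.5,-2,-0.015,-0.43,-0.055],[10.3,25,-1.5,-0.02,-0.499,-0.065],[12.2,29,-0.5,-0.023,-0.499,-0.075],[14,33,1.5,-0.023,-0.499,-0.075],[14.8,35.2,3,-0.023,-0.499,-0.075],[14.95,35.6,3.5,-0.023,-0.499,-0.075]]'
python3 -m crank '[[0,0,0,0,0,0],[0,0,0,0,0,0],[0,0,0,0,0,0]]'
python3 - <<'E'
from h import *
rel(RIM['b']-.038*U,.5,.026)
E
```

```text
time: 9.55
eef_pos: [0.4748, -0.0046, 0.1828]
tcp_rot: [-0.014, 0.969, 0.005, 0.246]
contact_force: [0.3, 0.2, -0.3]
opening: 0.999
finger_force: 0.0
time: 9.85
eef_pos: [0.4778, -0.0084, 0.1854]
tcp_rot: [-0.012, 0.969, 0.003, 0.248]
contact_force: [-0.4, -0.1, -0.3]
opening: 0.998
finger_force: 0.0
row [ 0.053  0.124  9.667 -0.     0.001 -0.001] at [ 0.4778 -0.0084  0.1854] t 9.85
```

```bash
python3 -m crank '[[0.05,0.15,2,0,0,0],[0.05,0.15,4.5,0,0,0],[0.05,0.15,7,0,0,0],[0.05,0.15,8.8,0,0,0],[0.05,0.15,9.6,0,0,0],[0.05,0.15,9.7,0,0,0],[0.05,0.15,9.7,0,0,0]]'
python3 -m crank '[[0,0,0,0,0,0],[0,0,0,0,0,0],[0,0,0,0,0,0],[0,0,0,0,0,0],[0,0,0,0,0,0]]' 0 45
python3 -m crank '[[0,0,-0.5,0,0,0],[0,0,-1.5,0,0,0],[0,0,-3,0,0,0],[0,0,-4.5,0,0,0],[0,0,-5.5,0,0,0],[0,0,-6,0,0,0],[0,0,-6,0,0,0]]'
python3 - <<'E'
from h import *
rel([.4866,-.3644,.25],0,-.052)
E
```

```text
time: 10.55
eef_pos: [0.523, -0.0048, 0.099]
tcp_rot: [-0.012, 0.969, 0.004, 0.247]
contact_force: [0.2, -0.5, -0.4]
opening: 0.999
finger_force: 0.0
time: 11.05
eef_pos: [0.5229, -0.0045, 0.0997]
tcp_rot: [-0.013, 0.969, 0.004, 0.248]
contact_force: [-4.8, -0.9, 7.2]
opening: 0.766
finger_force: 49.3
time: 11.75
eef_pos: [0.4935, -0.0051, 0.1513]
tcp_rot: [-0.013, 0.969, 0.004, 0.247]
contact_force: [0.2, -0.2, -3.0]
opening: 0.77
finger_force: 51.6
row [ -3.302 -35.892  -9.484   0.021   0.499   0.076] at [ 0.4935 -0.0051  0.1513] t 11.75
```

```bash
python3 -m crank '[[-1.2,0,-2,0,0.06,0],[-3,0,-5,0.002,0.16,0.01],[-4.4,-0.7,-8,0.004,0.28,0.015],[-4.8,-3,-9,0.006,0.4,0.02],[-4.7,-6.5,-9.2,0.01,0.48,0.03],[-4.6,-10.5,-9.3,0.012,0.499,0.035],[-4.4,-14.5,-9.3,0.014,0.499,0.045],[-4.2,-18.5,-9.4,0.016,0.499,0.055],[-4,-22.5,-9.4,0.018,0.499,0.06],[-3.8,-26.5,-9.5,0.02,0.499,0.07]]'
python3 - <<'E'
from h import *
rel([.4866,-.3644,.25],0,-.052)
rel([.4866,-.3644,.053],0,-.052)
E
```

```text
time: 12.75
eef_pos: [0.4886, -0.272, 0.2508]
tcp_rot: [0.023, 1.0, 0.0, -0.0]
contact_force: [1.1, 0.4, -2.7]
opening: 0.765
finger_force: 51.6
row [-0.223 -9.236  0.078  0.    -0.001  0.006] at [ 0.4886 -0.272   0.2508] t 12.75
row [-0.242 -9.241 19.778  0.    -0.001  0.006] at [ 0.4886 -0.272   0.2508] t 12.75
```

```bash
python3 -m crank '[[-0.1,-4,0,0,0,0],[-0.2,-7.5,0,0,0,0],[-0.2,-9,0.5,0,0,0],[-0.2,-9,3,0,0,0],[-0.2,-9,6.5,0,0,0],[-0.2,-9,10,0,0,0],[-0.2,-9,13.5,0,0,0],[-0.2,-9,16.5,0,0,0],[-0.2,-9,18,0,0,0],[-0.2,-9,18.5,0,0,0]]'
python3 -m crank '[[0,0,0.3,0,0,0],[0,0,0.5,0,0,0],[0,0,0.5,0,0,0]]'
```

```text
time: 13.75
eef_pos: [0.4855, -0.3589, 0.0644]
tcp_rot: [0.023, 1.0, 0.001, -0.002]
contact_force: [0.5, 1.0, -3.1]
opening: 0.767
finger_force: 51.5
time: 14.05
eef_pos: [0.4873, -0.3613, 0.0638]
tcp_rot: [0.023, 1.0, -0.001, 0.001]
contact_force: [-0.5, -0.0, -2.4]
opening: 0.767
finger_force: 51.5
```

```bash
python3 -m crank '[[0,0,0.4,0,0,0],[0,0,0.8,0,0,0],[0,0,1,0,0,0],[0,0,1.15,0,0,0],[0,0,1.25,0,0,0],[0,0,1.35,0,0,0],[0,0,1.35,0,0,0],[0,0,1.35,0,0,0]]'
```

```text
time: 14.85
eef_pos: [0.4867, -0.3609, 0.05]
tcp_rot: [0.023, 1.0, -0.001, -0.0]
contact_force: [-3.1, 2.7, 5.4]
opening: 0.766
finger_force: 52.6
```

Contact again. Release, rise and go over the sound pot.

```bash
python3 -m crank '[[0,0,0,0,0,0],[0,0,0,0,0,0],[0,0,0,0,0,0],[0,0,-0.5,0,0,0],[0,0,-2,0,0,0],[0,0,-5,0,0,0],[0,0,-9,0,0,0],[0,0,-13,0,0,0],[0,0,-16,0,0,0]]' 1
python3 - <<'E'
from h import *
rel(RIM['s']+.06*U,.5,.026)
E
```

```text
time: 15.75
eef_pos: [0.4873, -0.3612, 0.2136]
tcp_rot: [0.023, 1.0, -0.002, 0.002]
contact_force: [-0.3, -0.5, 0.4]
opening: 0.999
finger_force: 0.0
row [ 1.861 23.999  2.611 -0.022 -0.497 -0.069] at [ 0.4873 -0.3612  0.2136] t 15.75
```

```bash
python3 -m crank '[[0.2,2,-0.5,0,-0.05,0],[0.5,6,-1,-0.005,-0.15,-0.02],[0.8,10.5,-1,-0.01,-0.28,-0.03],[1.2,15,0,-0.015,-0.4,-0.045],[1.5,19,1,-0.02,-0.48,-0.06],[1.8,22.5,2.2,-0.022,-0.497,-0.069],[1.86,24,2.6,-0.022,-0.497,-0.069],[1.86,24,2.6,-0.022,-0.497,-0.069],[1.86,24,2.6,-0.022,-0.497,-0.069],[1.86,24,2.6,-0.022,-0.497,-0.069]]'
python3 - <<'E'
from h import *
im,d,w=cam("side"); cv2.imwrite("pics/s2.png",im[180:460,200:560])
rel(RIM['s']-.038*U,.5,.026)
E
```

```text
time: 16.75
eef_pos: [0.4797, -0.1211, 0.1842]
tcp_rot: [-0.012, 0.969, 0.004, 0.247]
contact_force: [-0.3, -0.4, 0.0]
opening: 0.994
finger_force: 0.0
row [-0.146  0.03   9.595  0.001 -0.002 -0.002] at [ 0.4796 -0.1212  0.1839] t 16.8
```

View pics/s2.png

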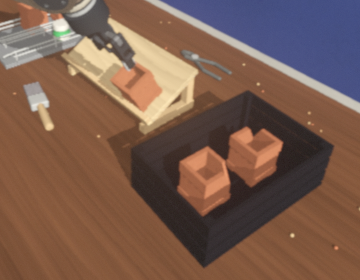

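Both rejects stand upright in the crate (crop pixels (205,178) and (255,152)), and the gripper is over the whole pot at (135,85). Descend, grasp and lift.

```bash
python3 -m crank '[[-0.1,0.05,2,0,0,0],[-0.1,0.05,4.5,0,0,0],[-0.1,0.05,7,0,0,0],[-0.1,0.05,8.8,0,0,0],[-0.1,0.05,9.5,0,0,0],[-0.1,0.05,9.6,0,0,0],[-0.1,0.05,9.6,0,0,0]]'
python3 -m crank '[[0,0,0,0,0,0],[0,0,0,0,0,0],[0,0,0,0,0,0],[0,0,0,0,0,0],[0,0,0,0,0,0]]' 0 45
python3 -m crank '[[0,0,-0.5,0,0,0],[0,0,-1.5,0,0,0],[0,0,-3,0,0,0],[0,0,-4.5,0,0,0],[0,0,-5.5,0,0,0],[0,0,-6,0,0,0],[0,0,-6,0,0,0]]'
python3 - <<'E'
from h import *
rel([.444,.3963,.25],0,-.052)
rel([.48,0,.25],0,0)
E
```

```text
time: 17.5
eef_pos: [0.5259, -0.1186, 0.0994]
tcp_rot: [-0.012, 0.969, 0.005, 0.246]
contact_force: [-0.1, -0.4, 0.0]
opening: 1.001
finger_force: 0.0
time: 18.0
eef_pos: [0.5258, -0.1183, 0.1001]
tcp_rot: [-0.012, 0.969, 0.004, 0.247]
contact_force: [-6.4, 0.6, 6.6]
opening: 0.769
finger_force: 49.2
time: 18.7
eef_pos: [0.4967, -0.1189, 0.1519]
tcp_rot: [-0.012, 0.969, 0.005, 0.246]
contact_force: [-0.3, -0.6, -2.5]
opening: 0.765
finger_force: 51.3
row [ -1.138  51.668 -10.36    0.022   0.497   0.075] at [ 0.4967 -0.1189  0.1519] t 18.7
row [-3.464 11.959 -9.236  0.009  0.497  0.024] at [ 0.4967 -0.1189  0.1519] t 18.7
```

```bash
python3 -m crank '[[-1,0.5,-2,0,0.06,0],[-2.5,2,-5,0.002,0.16,0.01],[-3.5,5,-8,0.004,0.28,0.015],[-3.6,9,-9.2,0.006,0.4,0.02],[-3.4,13.5,-9.3,0.01,0.48,0.03],[-3.1,18,-9.4,0.012,0.497,0.035],[-2.9,22.5,-9.6,0.014,0.497,0.045],[-2.6,27,-9.7,0.016,0.497,0.055],[-2.4,31.5,-9.8,0.018,0.497,0.06],[-2.1,35,-10,0.02,0.497,0.07]]'
python3 - <<'E'
from h import *
w=np.load("top_w.npy"); P=w.reshape(-1,3); P=P[~np.isnan(P[:,0])]
P=P[(P[:,1]>.22)&(P[:,0]>.35)&(P[:,0]<.72)]
D=P[(P[:,2]>.007)&(P[:,2]<.018)]; print("deck z",np.median(D[:,2]))
Q=P[(P[:,2]>.033)&(P[:,2]<.05)]
for yaw in(-.045,-.052,-.058):
    q=(Q-[.5385,.3443,0])@R.from_euler("z",yaw).as_matrix()
    q=q[abs(q[:,0])<.11]; h=np.histogram(q[:,1],np.arange(-.1,.1,.002)); 
    print(yaw,[(round(b,3),int(n)) for b,n in zip(h[1],h[0]) if n>12])
for lo,hi in((-.11,-.03),(-.03,.03),(.05,.11)):
  q=(Q-[.5385,.3443,0])@R.from_euler("z",-.052).as_matrix(); q=q[(q[:,0]>lo)&(q[:,0]<hi)]
  print([ (np.median(q[abs(q[:,1]-c)<.012,1]), int((abs(q[:,1]-c)<.012).sum())) for c in(-.088,-.006,.006,.088)])
rel([.444,.3963,.25],0,-.052)
E
```

```text
time: 19.7
eef_pos: [0.458, 0.2326, 0.2496]
tcp_rot: [0.023, 1.0, 0.001, -0.001]
contact_force: [0.7, -0.1, -2.6]
opening: 0.767
finger_force: 51.5
deck z 0.011485393713074221
-0.045 [(np.float64(-0.09), 46), (np.float64(-0.088), 92), (np.float64(-0.086), 74), (np.float64(-0.068), 14), (np.float64(-0.066), 15), (np.float64(-0.012), 14), (np.float64(-0.01), 89), (np.float64(-0.008), 83), (np.float64(-0.006), 46), (np.float64(0.004), 47), (np.float64(0.006), 100), (np.float64(0.008), 64), (np.float64(0.01), 16), (np.float64(0.014), 80), (np.float64(0.016), 25), (np.float64(0.07), 62), (np.float64(0.072), 17), (np.float64(0.084), 47), (np.float64(0.086), 38), (np.float64(0.088), 20)]
-0.052 [(np.float64(-0.09), 47), (np.float64(-0.088), 94), (np.float64(-0.086), 73), (np.float64(-0.066), 18), (np.float64(-0.01), 95), (np.float64(-0.008), 84), (np.float64(-0.006), 42), (np.float64(0.004), 55), (np.float64(0.006), 90), (np.float64(0.008), 66), (np.float64(0.01), 16), (np.float64(0.014), 68), (np.float64(0.016), 38), (np.float64(0.044), 13), (np.float64(0.048), 13), (np.float64(0.07), 59),
[... 467 characters left out ...]
.float64(0.048), 14), (np.float64(0.07), 53), (np.float64(0.072), 30), (np.float64(0.082), 15), (np.float64(0.084), 47), (np.float64(0.086), 41)]
[(np.float64(-0.08663100221086512), 82), (np.float64(-0.007186744928292651), 108), (np.float64(0.006665699759341516), 98), (np.float64(0.08587378891278089), 86)]
[(np.float64(-0.08627513973551694), 65), (np.float64(-0.007079042345786934), 78), (np.float64(0.008900821391277436), 141), (np.float64(nan), 0)]
[(np.float64(-0.08657626355908665), 59), (np.float64(-0.007112529577899333), 76), (np.float64(0.009350955494282196), 123), (np.float64(0.086206742147464), 21)]
row [ 2.136 16.295 -0.009  0.002 -0.002  0.007] at [0.458  0.2326 0.2496] t 19.7
  return _methods._mean(a, axis=axis, dtype=dtype,
  ret = ret.dtype.type(ret / rcount)
```

```bash
python3 -m crank '[[0.5,4,0,0,0,0],[1,8,0,0,0,0],[1.6,12,0,0,0,0.005],[2,14.5,0.5,0,0,0.007],[2.1,15.7,2,0,0,0.007],[2.1,15.9,5,0,0,0.007],[2.1,15.9,8,0,0,0.007],[2.1,15.9,10,0,0,0.007],[2.1,15.9,11,0,0,0.007],[2.1,15.9,11,0,0,0.007]]'
python3 -m crank '[[0,0,0,0,0,0],[0,0,0,0,0,0]]'
python3 - <<'E'
from h import *
rel([.444,.396,.058],0,-.052)
E
```

```text
time: 20.7
eef_pos: [0.4439, 0.3885, 0.1378]
tcp_rot: [0.027, 1.0, -0.001, -0.003]
contact_force: [-0.0, -0.4, -2.9]
opening: 0.766
finger_force: 51.5
time: 20.9
eef_pos: [0.4461, 0.3903, 0.1426]
tcp_rot: [0.027, 1.0, 0.002, 0.001]
contact_force: [0.1, -0.1, -2.9]
opening: 0.766
finger_force: 51.5
row [ 0.26   0.532  8.457  0.003  0.002 -0.001] at [0.4461 0.3903 0.1426] t 20.9
```

```bash
python3 -m crank '[[0.2,0.4,0.3,0.002,0.002,0],[0.25,0.55,1,0.003,0.002,0],[0.25,0.55,2.5,0.003,0.002,0],[0.25,0.55,3.5,0.003,0.002,0],[0.25,0.55,4,0.003,0.002,0],[0.25,0.55,4,0.003,0.002,0],[0.25,0.55,4,0.003,0.002,0]]'
python3 - <<'E'
from h import *
rel([.444,.396,.058],0,-.052)
im,d,w=cam("top"); im=im[180:350,100:240]; cv2.imwrite("pics/t2.png",cv2.resize(im,None,fx=3.5,fy=3.5))
E
```

```text
time: 21.6
eef_pos: [0.4429, 0.3956, 0.1007]
tcp_rot: [0.027, 1.0, -0.001, -0.001]
contact_force: [-0.3, 0.3, -2.8]
opening: 0.763
finger_force: 51.5
row [-0.121  0.058  4.27  -0.002 -0.003 -0.001] at [0.4429 0.3956 0.1007] t 21.6
```

View pics/t2.png

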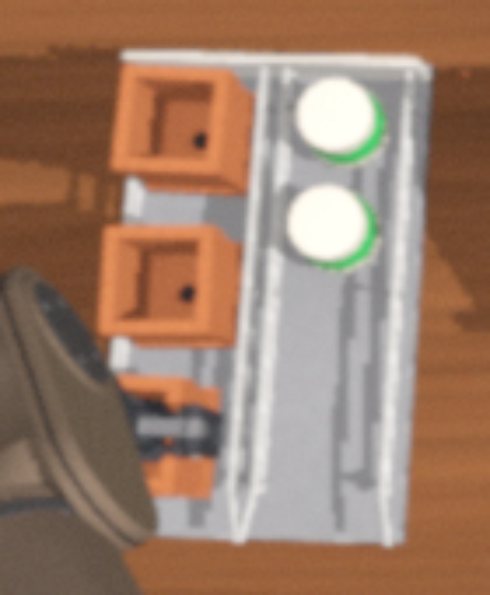

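The held pot (185,435) lines up behind pot_second, with a gap between them and the jars well clear, so lower it slowly.

```bash
python3 -m crank '[[0,0,0.6,0,0,0],[0,0,1.2,0,0,0],[0,0,1.8,0,0,0],[0,0,2.4,0,0,0],[0,0,2.8,0,0,0],[0,0,3.2,0,0,0],[0,0,3.5,0,0,0],[0,0,3.7,0,0,0],[0,0,3.7,0,0,0],[0,0,3.7,0,0,0]]'
```

```text
time: 22.65
eef_pos: [0.4428, 0.3956, 0.064]
tcp_rot: [0.027, 1.0, -0.001, -0.001]
contact_force: [-0.8, -0.3, -3.0]
opening: 0.764
finger_force: 51.5
```

```bash
python3 -m crank '[[0,0,0.2,0,0,0],[0,0,0.4,0,0,0],[0,0,0.55,0,0,0],[0,0,0.65,0,0,0],[0,0,0.75,0,0,0],[0,0,0.8,0,0,0],[0,0,0.8,0,0,0],[0,0,0.8,0,0,0]]'
```

```text
time: 23.45
eef_pos: [0.4427, 0.3956, 0.0562]
tcp_rot: [0.027, 1.0, -0.001, -0.001]
contact_force: [-0.8, -0.5, -0.5]
opening: 0.766
finger_force: 51.7
```

```bash
python3 -m crank '[[-0.3,0,0,0,0,0],[-0.7,0,0,0,0,0],[-1.1,0,0,0,0,0],[-1.5,0,0,0,0,0],[-1.9,0,0,0,0,0],[-2.2,0,0,0,0,0],[-2.5,0,0,0,0,0],[-2.8,0,0,0,0,0],[-3.1,0,0,0,0,0],[-3.4,0,0,0,0,0]]'
python3 - <<'E'
from h import *
rel([.4427+.04,.3956-.04*.052,.0562],0,-.052)
E
```

```text
time: 24.45
eef_pos: [0.4763, 0.3939, 0.0562]
tcp_rot: [0.027, 1.0, -0.001, -0.002]
contact_force: [-5.4, 0.6, 5.8]
opening: 0.771
finger_force: 52.6
row [-0.644 -0.007 -0.002 -0.002 -0.004 -0.001] at [0.4763 0.3939 0.0562] t 24.45
```

```bash
python3 -m crank '[[-0.3,0,0,0,0,0],[-0.6,0,0,0,0,0],[-0.9,0,0,0,0,0],[-1.2,0,0,0,0,0],[-1.5,0,0,0,0,0],[-1.8,0,0,0,0,0],[-2.1,0,0,0,0,0],[-2.4,0,0,0,0,0],[-2.6,0,0,0,0,0],[-2.8,0,0,0,0,0]]'
python3 -m crank '[[-0.2,0,0,0,0,0],[-0.4,0,0,0,0,0],[-0.6,0,0,0,0,0],[-0.7,0,0,0,0,0],[-0.8,0,0,0,0,0],[-0.8,0,0,0,0,0]]'
python3 - <<'E'
from h import *
rel([.6837-.165,.3838+.165*.052,.0562],0,-.052)
E
```

```text
time: 25.45
eef_pos: [0.5042, 0.3923, 0.0562]
tcp_rot: [0.026, 1.0, -0.001, -0.002]
contact_force: [-4.5, 0.7, 5.9]
opening: 0.765
finger_force: 52.5
time: 26.05
eef_pos: [0.5114, 0.392, 0.0562]
tcp_rot: [0.026, 1.0, -0.001, -0.003]
contact_force: [-7.0, 0.0, 7.8]
opening: 0.763
finger_force: 52.8
row [-0.728  0.077 -0.002 -0.002 -0.006 -0.001] at [0.5114 0.392  0.0562] t 26.05
```

```bash
python3 -m crank '[[-0.1,0,0,0,0,0],[-0.2,0,0,0,0,0],[-0.3,0,0,0,0,0],[-0.4,0,0,0,0,0],[-0.5,0,0,0,0,0],[-0.5,0,0,0,0,0]]'
```

```text
time: 26.65
eef_pos: [0.5164, 0.3918, 0.0563]
tcp_rot: [0.026, 1.0, -0.001, -0.003]
contact_force: [-7.5, 0.3, 7.4]
opening: 0.763
finger_force: 52.8
```

```bash
python3 -m crank '[[-0.1,0,0,0,0,0],[-0.2,0,0,0,0,0],[-0.2,0,0,0,0,0]]'
```

```text
time: 26.95
eef_pos: [0.5184, 0.3917, 0.0562]
tcp_rot: [0.026, 1.0, -0.001, -0.003]
contact_force: [-7.1, 0.0, 8.3]
opening: 0.767
finger_force: 52.8
```

```bash
python3 -m crank '[[-0.1,0,0,0,0,0],[-0.2,0,0,0,0,0],[-0.2,0,0,0,0,0]]'
python3 - <<'E'
from h import *
im,d,w=cam("top"); 
P=w.reshape(-1,3); P=P[(P[:,2]>.088)&(P[:,2]<.1)&(P[:,0]>.55)&(P[:,1]>.33)&(P[:,1]<.45)]
q=(P-[.6837,.3838,0])@R.from_euler("z",-.052).as_matrix(); print(len(q),np.percentile(q[:,0],[1,99]),np.percentile(q[:,1],[1,99]))
E
```

```text
time: 27.25
eef_pos: [0.5203, 0.3916, 0.0562]
tcp_rot: [0.026, 1.0, -0.001, -0.003]
contact_force: [-7.1, -0.2, 8.8]
opening: 0.767
finger_force: 52.9
749 [-0.1312  0.0011] [-0.035   0.0323]
```

```bash
python3 -m crank '[[-0.05,0,0,0,0,0],[-0.1,0,0,0,0,0],[-0.15,0,0,0,0,0],[-0.15,0,0,0,0,0]]'
```

```text
time: 27.7
eef_pos: [0.5202, 0.3916, 0.0562]
tcp_rot: [0.026, 1.0, -0.001, -0.005]
contact_force: [-12.1, -0.9, 10.3]
opening: 0.763
finger_force: 53.1
```

The file is against the stop: the force rose with no further motion. Ease off, release and rise.

```bash
python3 -m crank '[[0.1,0,-0.03,0,0,0],[0.15,0,-0.05,0,0,0]]'
python3 -m crank '[[0,0,0,0,0,0],[0,0,0,0,0,0],[0,0,0,0,0,0],[0,0,0,0,0,0],[0,0,-0.5,0,0,0],[0,0,-1.5,0,0,0],[0,0,-3.5,0,0,0],[0,0,-7,0,0,0],[0,0,-11,0,0,0],[0,0,-15,0,0,0]]' 1
python3 -m crank '[[2,1,-3,0,0,0],[5,2,-5,0,0,0],[8,3,-6,0,0,0],[8,3,-6,0,0,0],[8,3,-6,0,0,0]]'
python3 - <<'E'
from h import *
im,d,w=cam("side"); a=cv2.resize(im[150:250,160:340],(800,444)); 
P=w.reshape(-1,3); P=P[(P[:,2]>.088)&(P[:,2]<.1)&(P[:,0]>.4)&(P[:,1]>.33)&(P[:,1]<.45)]
q=(P-[.6837,.3838,0])@R.from_euler("z",-.052).as_matrix(); print(len(q),np.percentile(q[:,0],[1,99]),np.percentile(q[:,1],[1,99]),np.median(q[:,2]))
cv2.imwrite("pics/s3.png",a)
im,d,w=cam("top");  cv2.imwrite("pics/t3.png",im)
P=w.reshape(-1,3); P=P[(P[:,2]>.088)&(P[:,2]<.1)&(P[:,0]>.4)&(P[:,1]>.33)&(P[:,1]<.45)]
q=(P-[.6837,.3838,0])@R.from_euler("z",-.052).as_matrix(); print(len(q),np.percentile(q[:,0],[1,99]),np.percentile(q[:,1],[1,99]),np.median(q[:,2]))
E
```

```text
time: 27.9
eef_pos: [0.5203, 0.3916, 0.0562]
tcp_rot: [0.026, 1.0, -0.001, -0.003]
contact_force: [-4.6, 1.6, 3.0]
opening: 0.765
finger_force: 52.4
time: 28.9
eef_pos: [0.5219, 0.3915, 0.2085]
tcp_rot: [0.027, 1.0, -0.001, -0.001]
contact_force: [-0.2, 0.3, 0.1]
opening: 1.001
finger_force: 0.0
time: 29.4
eef_pos: [0.4437, 0.4262, 0.2677]
tcp_rot: [0.026, 1.0, -0.0, -0.0]
contact_force: [-0.2, -0.2, -0.3]
opening: 1.002
finger_force: 0.0
587 [-0.196   1.2306] [-0.0373  0.1166] 0.09375166574733285
1358 [-0.1962  0.0003] [-0.0364  0.0323] 0.0931268541234399
```

View pics/s3.png

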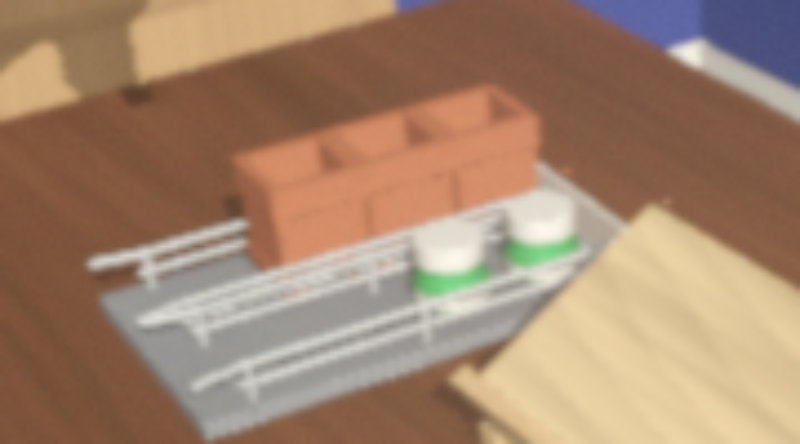

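View pics/t3.png

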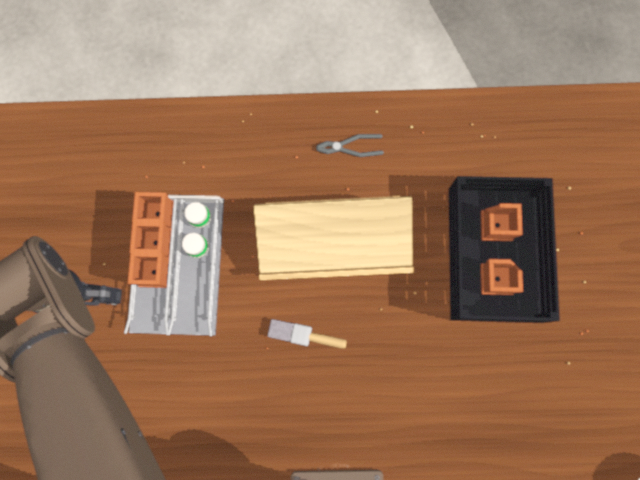

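The three whole pots stand closed up in the lane (top view (151,206) to (148,270)), spanning 0 to −196 mm behind the stop and centred within about 2 mm. Both rejects are upright in the crate at (502,222) and (502,277). The jars, brush and cutters look untouched.

```bash
python3 -c "
from plant import ctrl
print(ctrl.sign_off())"
```

```text
the job is handed in; nothing more can be done
None
```

I handed the job in at about 29.5 s: both chipped pots stand upright in the crate, and the three whole pots are closed up in the lane against the front stop; the verdict was not reported.

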